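# Pump the air out of the low carrot jar

### The job

I have just filled the low, wide vacuum jar with grated carrot: draw the air out of it with at least two full strokes of the pump on its lid, pressing the plunger right down to its stop each time and letting it spring all the way up after each stroke. The taller, narrower jar is already sealed, so do not press its pump, and leave both jars standing where they are.

Things in the scene. Friction and masses are not known exactly. Their poses are not given: they have to be found in the camera images.
- low_jar: Clear round vacuum jar of grated carrot, the lower, wider of the two; loose, 0.6 to 1.0 kg. 120 mm in diameter (grey lid 124 mm); lid top 95 mm above the worktop. In the lid's middle, on the jar's axis, stands the pump plunger: a white flat disc head, 36 mm in diameter, 14 mm thick, on a 16 mm steel stem; its top is 142 mm above the worktop when up. Origin: centre of the jar's underside, z up, yaw is meaningless.
- low_pump (a joint): Pump plunger of the low jar, a spring slide: 0 = fully up (as it starts), grows as the head is pushed straight down, 0.025 m = at its stop (head top then 117 mm above the worktop). The spring pushes up with about 6 N at the top and 14 N at the stop, and lifts the head back to 0 within half a second when let go.
- tall_jar: Clear round vacuum jar of grated carrot, the taller, narrower of the two; loose, 0.7 to 1.1 kg. 90 mm in diameter (grey lid 94 mm); lid top 165 mm above the worktop. In the lid's middle, on the jar's axis, stands the pump plunger: a white flat disc head, 36 mm in diameter, 14 mm thick, on a 16 mm steel stem; its top is 212 mm above the worktop when up. Origin: centre of the jar's underside, z up, yaw is meaningless.
- tall_pump (a joint): Pump plunger of the tall jar, a spring slide: 0 = fully up (as it starts), grows as the head is pushed straight down, 0.025 m = at its stop (head top then 187 mm above the worktop). The spring pushes up with about 6 N at the top and 14 N at the stop, and lifts the head back to 0 within half a second when let go.

How it is judged:
By the outcome, as a careful person would: the job done as asked, in the order asked, and still so for the second after the job is handed in, with the robot touching nothing.
It also fails if it takes over 32 s, if anything falls off the work surface, if the arm or the gripper's body presses on something with over 40 N, if the wrist force passes 120 N, or if a joint passes its speed limit or range.

### The arm

A 6-joint arm with a two-finger parallel gripper is mounted at the origin on the work surface. World frame = base frame: x ahead of the robot, y to its left, z up, the work surface at z = 0. Lengths are in m, angles in rad, forces in N, time in s.
With the tool pointing down it reaches from about 0.3 to 0.775 m from the base axis. Payload 14.6 kg.
Tool frame: the origin (TCP) lies midway between the tips of the shut fingers; the grasp point (between the pads) lies 19 mm behind it (arm.grasp_offset is the distance from the TCP to the grasp point, in m); z points along the fingers, y is the line along which they close (so a half turn about z gives the same grasp; the last joint's range is limited). The gripper opens to 85 mm and grips with 20 to 120 N. Pads are 22 mm wide; open, the fingers measure 114 mm over their backs; the gripper's body (76 mm by 85 mm) begins 54 mm behind the grasp point. The pads swing forward as they close: fully open they stand 13 mm farther back than shut.
Start: joints at [-1.258, 0.3, 1.521, -0, 1.321, -0.067], TCP at [0.204, -0.511, 0.203] pointing down, gripper open.
Joint ranges: [-3.03, 3.03], [-0.79, 2.21], [0.23, 2.52], [-1.04, 4.18], [0, 3.07], [-2.55, 2.55]. Speed limits (rad/s): [2.22, 2.22, 2.57, 3.14, 3.14, 3.14].

### API

Orientations are given as [roll, pitch, yaw] about the fixed x, y, z axes, in that order (R = Rz(yaw) Ry(pitch) Rx(roll)).
In Python, from bench import arm gives the robot as it stands. The module is installed in compiled form; this text tells all that it offers.
- The arm moves only by the tool arm_command, never from a script. Its argument "rows" is text: rows parted by semicolons, each of 7 numbers parted by spaces: the closure, from 0 (fully open) to 1 (shut), then the shift along the world's x, y, z in m, then the turn, a rotation vector about the world's x, y, z in rad. A call has 1 to 8 rows; each row shifts and turns the commanded pose from where the row before left it; what a row does not reach is not made up. A row lasts 1/12 s, in which the tool goes at most 41.7 mm and 7.16 degrees, less where a joint would pass 70% of its speed; a pose out of reach is approached as far as the arm can. A call with a gripper value outside its range is refused whole. The fingers move at their own pace and stop on an object; "grip_force" is the grip in N (left out, the last holds). Time passes only in rows, so rows that do not move let the fingers close. It gives the time, the measured TCP pose, the force, the opening and the grip force at its end, in the units of the state.
- arm.sense(): the state, without advancing time (a new reading comes with each control period).
- arm.capture(name): name is "side" or "top"; returns the picture (480x640x3 uint8, blue, green, red); there is no depth.
- arm.camera_params(name): a dict with "intrinsics" (3x3 intrinsics, pixels), "rvec" (rotation vector, rad) and "tvec" (3), from world to camera coordinates, as OpenCV has them. Camera axes: x right, y down, z forward; pixel columns grow to the right and rows downward; lengths in m; the calibration is good to about 2 mm. A picture is of the moment at which its call begins. camera_params takes no time and is no camera call.
- arm.finish_job(): hands the job in; it is judged then, once.
Trained networks look in the newest picture that a camera, given by its name, has taken for a name from the list of things; names that differ only in an ending like _2 or _b are one class to them, and where a whole thing is asked for, a point or a joint stands for the part that bears it (a point fixed in the world has none). Each returns a list of dicts, best first, with "p" (0 to 1); they miss things now and then, are a little off and sometimes report something else, mostly with a low value. They report only what shows in the picture. A call takes as long as a camera call.
- arm.outline_of(name, camera): "region" (480x640 bool, what is visible of it).
- arm.place_of(name, camera): "at" ([x, y, z] in m, in world coordinates, good to about 4 mm: a listed point, or the origin of a listed thing).
The state is a dict: "time_s": time; "q": joint angles; "joint_vel": joint speeds; "joint_efforts": joint torques, N m; "position": TCP position; "ee_rot": TCP orientation; "ft_force": force on the tool from outside, world axes, zero at the start; "wrist_torque": the same for the moment, N m; "width": finger opening in m; "gripper_force": force on a finger pad.
Only numpy, scipy, OpenCV 4.12 (cv2) and the standard library are available. Lean on these libraries where they do the work, as an engineer would, in place of code of your own. Each camera call takes 0.05 s, during which the arm holds its last target. There are 200 camera calls.

## Working session

There is one attempt and no reset: what is moved stays moved. The work goes in short steps, Python scripts to look and compute and a tool call to move; the robot and the scene stay as the last step left them, time stands still between calls to the robot, and variables do not carry over. Pictures are saved under pics/ and viewed, at most 10 in all, crops included, and the job is handed in when it is done.

Besides the shell and the picture viewer there is one more tool, called after "Request:" as name(argument=value, ...) on one line, values as JSON. arm_command: Moves the arm, as the interface text tells. Its arguments: {"type":"object","properties":{"rows":{"type":"string"},"grip_force":{"type":"number"}},"required":["rows"]}

```bash
mkdir -p pics; python3 - <<'E'
from bench import arm
import cv2,numpy as np
ims=[arm.capture(c) for c in("top","side")]
cv2.imwrite("pics/a.png",cv2.resize(np.hstack(ims),(800,300)))
cv2.imwrite("pics/top.png",ims[0])
for c in("top","side"):
  for n in("low_jar","tall_jar","low_pump"):
    print(c,n,[(np.round(d["at"],3),round(d["p"],2)) for d in arm.place_of(n,c)][:3])
s=arm.sense();print(s["time_s"],s["position"],s["ee_rot"],s["width"])
E
```

```text
top low_jar [(array([ 0.532, -0.102, -0.   ]), 0.75)]
top tall_jar [(array([0.564, 0.17 , 0.002]), 0.63)]Traceback (most recent call last):
  File "<stdin>", line 8, in <module>
ValueError: it knows: low_jar, tall_jar
```

View pics/a.png

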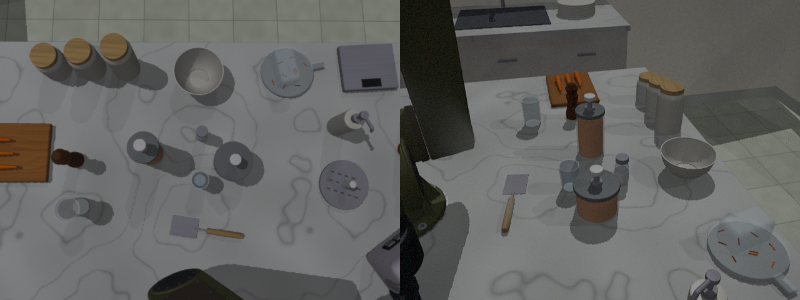

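View pics/top.png

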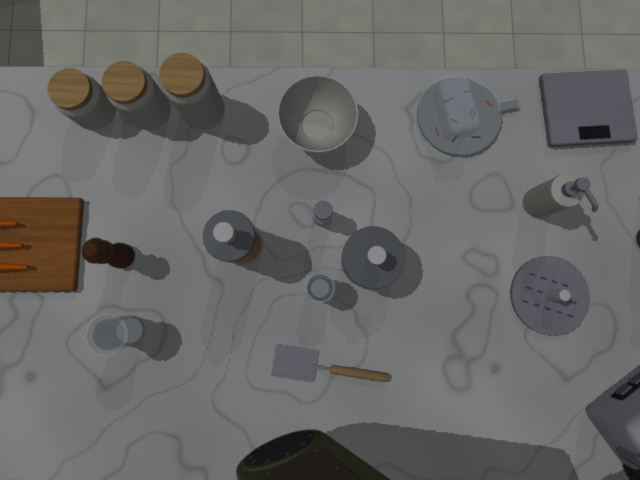

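The top view shows the low jar's lid at about (373,257) with its white head at (377,255). The tall jar is at (232,237), with its head at (223,232). A glass (320,288) and a shaker (322,213) stand beside the low jar. I'll refine the head's position in both views.

```bash
cat > h.py <<'E'
from bench import arm
import cv2,numpy as np
def ray(c,uv,z):
    p=arm.camera_params(c);R=cv2.Rodrigues(np.array(p["rvec"],float))[0];t=np.array(p["tvec"],float).ravel()
    C=-R.T@t;d=R.T@np.linalg.solve(np.array(p["intrinsics"],float),[*uv,1.]);return C+d*(z-C[2])/d[2]
def proj(c,X):
    p=arm.camera_params(c);return cv2.projectPoints(np.array([X],float),np.array(p["rvec"],float),np.array(p["tvec"],float),np.array(p["intrinsics"],float),None)[0].ravel()
E
python3 - <<'E'
from h import *
im=arm.capture("top");im2=arm.capture("side")
print([(np.round(d["at"],3),round(d["p"],2)) for d in arm.place_of("low_jar","side")])
g=im.min(2);x0,y0=355,235
m=(g[y0:280,x0:400]>150).astype(np.uint8)
n,l,st,ce=cv2.connectedComponentsWithStats(m);print(st,ce)
for k in range(1,n):
    if st[k,4]>100: print(ray("top",ce[k]+[x0,y0],.142))
print(g[255,355:400])
u=proj("side",[.532,-.102,.142]);print(u,proj("top",[.532,-.102,.142]))
cx,cy=map(int,u);cr=cv2.resize(im2[cy-50:cy+70,cx-80:cx+80],None,fx=4,fy=4);cv2.circle(cr,(320,200),3,(0,0,255),-1)
cv2.imwrite("pics/s.png",cr)
E
```

```text
[(array([ 0.525, -0.104,  0.   ]), 0.8)]
[[   0    0   45   45 2025]] [[22. 22.]]
[ 71  71  71  70  70  70  70  69  71  71  69  74  92 130 136 136 136 135
 135 135 135 134 135 134 133 133 133 132 131 131 124  83  52  48  46  48
  48  53  63  67  68  67  69  70  68]
[315.34724287 267.54926138] [376.88162596 253.43597276]
```

View pics/s.png

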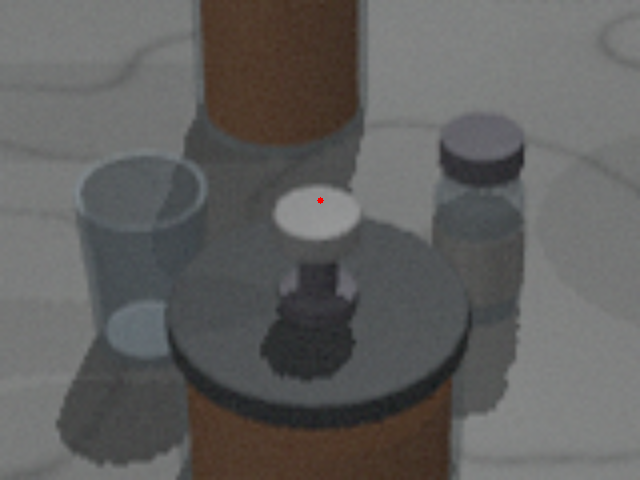

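Request:
arm_command(rows="1 0 0.01 0.01 0 0 0;1 0.02 0.025 0.01 0 0 0;1 0.022 0.028 0 0 0 0;1 0.022 0.028 0 0 0 0;1 0.022 0.028 0 0 0 0;1 0.022 0.028 0 0 0 0;1 0.022 0.028 0 0 0 0;1 0.022 0.028 0 0 0 0")

```text
time_s: 1.02
position: [0.3566, -0.3063, 0.2229]
ee_rot: [3.141, -0.0, 0.38]
ft_force: [0.9, -1.2, 0.2]
width: -0.0001
gripper_force: 0.0
```

In the side crop, the low jar's head top is centred about 3 px below the projected guess, at full-image (314.6, 270.3). The glass and the shaker flank the jar, and both are lower than the pump head.

```bash
python3 - <<'E'
from h import *
im=arm.capture("top")
g=im.min(2);x0,y0=355,235
m=(g[y0:280,x0:400]>110).astype(np.uint8)
n,l,st,ce=cv2.connectedComponentsWithStats(m)
for k in range(1,n):
    if st[k,4]>60: print(st[k],ray("top",ce[k]+[x0,y0],.142), ray("top",ce[k]+[x0,y0],.135))
print(ray("side",(314.6,270.3),.142))
s=arm.sense();print(s["position"])
E
```

```text
[ 13  11  18  18 256] [ 0.53002266 -0.10123613  0.142     ] [ 0.53063076 -0.10222595  0.135     ]
[ 0.52939552 -0.10870843  0.142     ]
[ 0.35945369 -0.3025841   0.22304808]
```

Request:
arm_command(rows="1 0.026 0.03 0 0 0 0;1 0.026 0.03 0 0 0 0;1 0.026 0.03 0 0 0 0;1 0.026 0.03 0 0 0 0;1 0.026 0.03 0 0 0 0;1 0.026 0.03 0 0 0 0;1 0.016 0.022 -0.02 0 0 0;1 0 0 -0.025 0 0 0")

```text
time_s: 1.73
position: [0.5308, -0.1023, 0.1784]
ee_rot: [3.14, -0.003, 0.384]
ft_force: [0.2, -1.2, -0.9]
width: -0.0
gripper_force: 0.0
```

Request:
arm_command(rows="1 0 0 0 0 0 0;1 0 0 0 0 0 0")

```text
time_s: 1.9
position: [0.5274, -0.1058, 0.1773]
ee_rot: [-3.14, 0.002, 0.38]
ft_force: [1.0, 0.0, -0.1]
width: -0.0004
gripper_force: 0.0
```

```bash
python3 - <<'E'
from h import *
im2=arm.capture("side");im=arm.capture("top")
a=cv2.resize(im2[190:310,250:380],None,fx=3,fy=3);b=cv2.resize(im[195:315,315:445],None,fx=3,fy=3)
cv2.imwrite("pics/t.png",np.hstack([a,b]))
E
```

```text
(no output)
```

View pics/t.png

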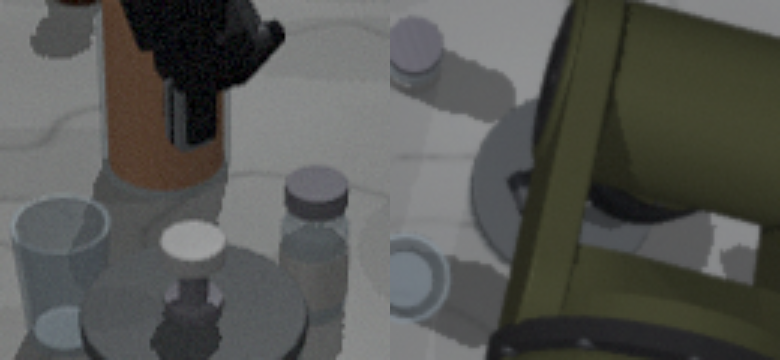

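The side view shows the shut fingertips at crop (192,148), straight above the plunger head at crop (193,243), and clear of the glass and shaker. I'll press now and watch the force.

Request:
arm_command(rows="1 0.002 0.002 -0.018 0 0 0;1 0 0 -0.012 0 0 0;1 0 0 -0.01 0 0 0;1 0 0 -0.006 0 0 0;1 0 0 -0.005 0 0 0;1 0 0 0 0 0 0;1 0 0 0 0 0 0")

```text
time_s: 2.58
position: [0.5301, -0.104, 0.1273]
ee_rot: [3.141, -0.0, 0.38]
ft_force: [-0.9, 0.2, 0.1]
width: -0.0
gripper_force: 0.0
```

Request:
arm_command(rows="1 0 0 -0.004 0 0 0;1 0 0 -0.003 0 0 0;1 0 0 0 0 0 0;1 0 0 0 0 0 0")

```text
time_s: 2.92
position: [0.5299, -0.1038, 0.1197]
ee_rot: [-3.141, 0.0, 0.38]
ft_force: [-0.9, 1.0, 0.1]
width: 0.0
gripper_force: 0.0
```

No force yet, so I'll look.

```bash
python3 - <<'E'
from h import *
im2=arm.capture("side")
cv2.imwrite("pics/u.png",cv2.resize(im2[190:310,240:390],None,fx=5,fy=5))
s=arm.sense();print(s["position"],s["ft_force"],s["wrist_torque"],s["joint_efforts"],proj("side",s["position"]))
E
```

```text
[ 0.52994655 -0.10377589  0.11984095] [0.45043155 0.86873554 0.81141446] [ 0.01469541 -0.02442531  0.03976958] [-9.48230561e-03 -5.46748030e+01 -3.30518281e+01 -4.95627978e-05
 -1.34897564e-02 -2.18404293e-04] [314.45614826 279.4297468 ]
```

View pics/u.png

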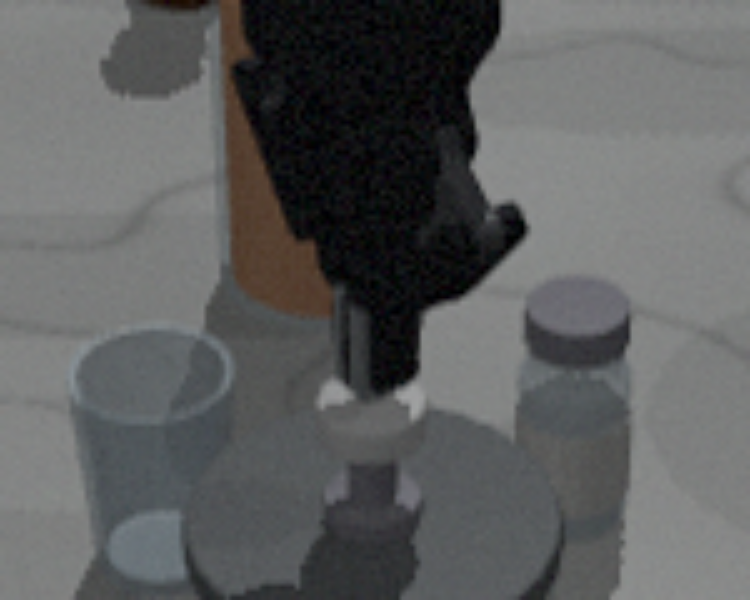

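The side view shows the fingertips (378,395 in the crop) over the still-raised head, which is centred at about (373,401). The true tip is therefore about 20 mm higher than reported. I'll go down in small steps, guided by the force.

Request:
arm_command(rows="1 0 -0.002 -0.004 0 0 0;1 0 0 -0.004 0 0 0;1 0 0 0 0 0 0")

```text
time_s: 3.22
position: [0.5301, -0.1061, 0.1115]
ee_rot: [3.141, -0.001, 0.38]
ft_force: [-0.2, -1.2, 5.8]
width: -0.0
gripper_force: 3.0
```

Request:
arm_command(rows="1 0 0 -0.004 0 0 0;1 0 0 -0.004 0 0 0;1 0 0 0 0 0 0")

```text
time_s: 3.47
position: [0.5302, -0.1061, 0.1039]
ee_rot: [3.141, -0.001, 0.38]
ft_force: [-1.1, -2.5, 8.0]
width: 0.0002
gripper_force: 4.3
```

Request:
arm_command(rows="1 0 0 -0.004 0 0 0;1 0 0 -0.004 0 0 0;1 0 0 -0.003 0 0 0;1 0 0 0 0 0 0")

```text
time_s: 3.8
position: [0.5303, -0.1061, 0.0933]
ee_rot: [3.141, -0.001, 0.38]
ft_force: [-2.6, -0.6, 12.8]
width: 0.0003
gripper_force: 6.0
```

Request:
arm_command(rows="1 0 0 -0.002 0 0 0;1 0 0 -0.001 0 0 0;1 0 0 0 0 0 0")

```text
time_s: 4.05
position: [0.5303, -0.1061, 0.0907]
ee_rot: [3.14, -0.001, 0.38]
ft_force: [-3.5, -1.0, 13.3]
width: 0.0
gripper_force: 6.4
```

Request:
arm_command(rows="1 0 0 -0.001 0 0 0;1 0 0 -0.001 0 0 0;1 0 0 0 0 0 0")

```text
time_s: 4.3
position: [0.5303, -0.1061, 0.0888]
ee_rot: [3.14, -0.001, 0.38]
ft_force: [-3.5, -0.8, 14.1]
width: -0.0001
gripper_force: 6.7
```

Request:
arm_command(rows="1 0 0 -0.001 0 0 0;1 0 0 0 0 0 0")

```text
time_s: 4.47
position: [0.5304, -0.1062, 0.0885]
ee_rot: [3.14, -0.001, 0.38]
ft_force: [-7.2, -0.6, 20.0]
width: 0.0002
gripper_force: 9.7
```

The stop is reached (force jumped to 20 N). I'll lift off and let it spring up.

Request:
arm_command(rows="1 0 0 -0.0005 0 0 0;1 0 0 0 0 0 0;1 0 0 0.01 0 0 0;1 0 0 0.015 0 0 0;1 0 0 0.012 0 0 0;1 0 0 0 0 0 0;1 0 0 0 0 0 0;1 0 0 0 0 0 0")

```text
time_s: 5.13
position: [0.5294, -0.1057, 0.1223]
ee_rot: [-3.141, 0.001, 0.38]
ft_force: [-0.2, -0.4, 0.4]
width: -0.0001
gripper_force: 0.0
```

Request:
arm_command(rows="1 0 0 0 0 0 0;1 0 0 0 0 0 0;1 0 0 0 0 0 0;1 0 0 0 0 0 0;1 0 0 0 0 0 0")

```text
time_s: 5.55
position: [0.5299, -0.1058, 0.1231]
ee_rot: [-3.141, 0.0, 0.38]
ft_force: [0.5, 0.5, 0.4]
width: -0.0002
gripper_force: 0.0
```

```bash
python3 - <<'E'
from h import *
im2=arm.capture("side")
cv2.imwrite("pics/v.png",cv2.resize(im2[190:310,240:390],None,fx=5,fy=5))
s=arm.sense();print(s["position"],s["ft_force"])
E
```

```text
[ 0.52986665 -0.10577213  0.12316462] [ 0.23217529 -0.3082926   0.01041843]
```

View pics/v.png

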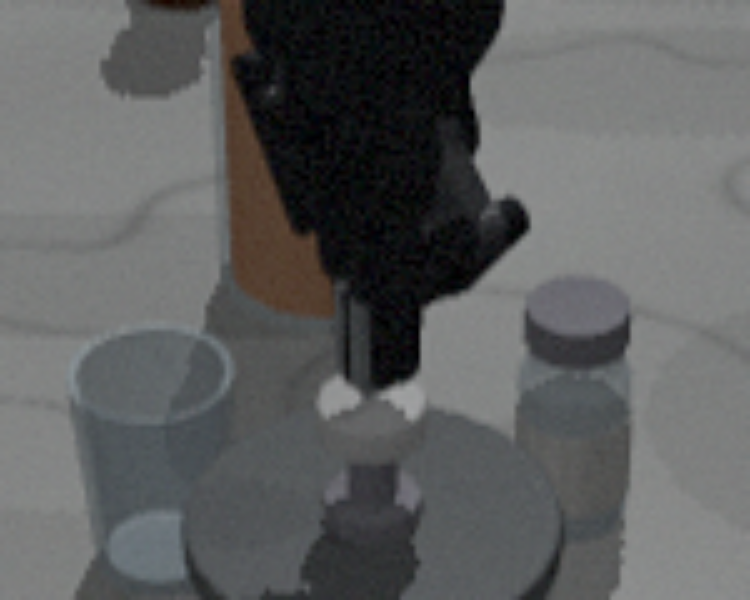

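The jar hasn't moved and the plunger is fully up, at the same pixels as before. Second stroke.

Request:
arm_command(rows="1 0 0 -0.01 0 0 0;1 0 0 -0.008 0 0 0;1 0 0 -0.006 0 0 0;1 0 0 -0.006 0 0 0;1 0 0 -0.004 0 0 0;1 0 0 -0.0015 0 0 0;1 0 0 -0.001 0 0 0;1 0 0 0 0 0 0")

```text
time_s: 6.27
position: [0.5309, -0.1061, 0.0884]
ee_rot: [3.14, -0.003, 0.38]
ft_force: [-5.0, 0.3, 24.9]
width: -0.0003
gripper_force: 12.2
```

Request:
arm_command(rows="1 0 0 -0.0005 0 0 0;1 0 0 0 0 0 0;1 0 0 0 0 0 0")

```text
time_s: 6.52
position: [0.531, -0.1061, 0.0884]
ee_rot: [3.139, -0.003, 0.38]
ft_force: [-6.9, 1.7, 28.8]
width: -0.0001
gripper_force: 14.6
```

Stop reached again. I'll release, then do a third stroke for margin.

Request:
arm_command(rows="1 0 0 0.01 0 0 0;1 0 0 0.015 0 0 0;1 0 0 0.012 0 0 0;1 0 0 0 0 0 0;1 0 0 0 0 0 0;1 0 0 0 0 0 0;1 0 0 0 0 0 0;1 0 0 0 0 0 0")

```text
time_s: 7.18
position: [0.5295, -0.1057, 0.1223]
ee_rot: [-3.141, 0.001, 0.38]
ft_force: [0.5, 0.4, 0.5]
width: 0.0003
gripper_force: 0.0
```

Request:
arm_command(rows="1 0 0 0 0 0 0;1 0 0 0 0 0 0;1 0 0 0 0 0 0;1 0 0 0 0 0 0")

```text
time_s: 7.52
position: [0.5299, -0.1058, 0.1232]
ee_rot: [-3.142, 0.0, 0.38]
ft_force: [0.0, -0.5, -0.2]
width: 0.0001
gripper_force: 0.0
```

Request:
arm_command(rows="1 0 0 -0.01 0 0 0;1 0 0 -0.008 0 0 0;1 0 0 -0.006 0 0 0;1 0 0 -0.006 0 0 0;1 0 0 -0.004 0 0 0;1 0 0 -0.0015 0 0 0;1 0 0 -0.001 0 0 0;1 0 0 0 0 0 0")

```text
time_s: 8.18
position: [0.5309, -0.1061, 0.0884]
ee_rot: [3.14, -0.003, 0.38]
ft_force: [-4.0, 0.2, 24.3]
width: -0.0001
gripper_force: 12.2
```

Request:
arm_command(rows="1 0 0 0 0 0 0;1 0 0 0 0 0 0")

```text
time_s: 8.35
position: [0.5309, -0.1061, 0.0884]
ee_rot: [3.139, -0.003, 0.38]
ft_force: [-5.9, 0.6, 24.2]
width: 0.0
gripper_force: 12.1
```

Request:
arm_command(rows="1 0 0 0.01 0 0 0;1 0 0 0.015 0 0 0;1 0 0 0.025 0 0 0;1 0 0 0.03 0 0 0;1 0 0 0.03 0 0 0;1 0 0 0 0 0 0;1 0 0 0 0 0 0;1 0 0 0 0 0 0")

```text
time_s: 9.02
position: [0.5295, -0.1057, 0.1954]
ee_rot: [-3.141, 0.001, 0.38]
ft_force: [-0.4, 0.2, -0.4]
width: -0.0001
gripper_force: 0.0
```

```bash
python3 - <<'E'
from h import *
im2=arm.capture("side")
cv2.imwrite("pics/w.png",cv2.resize(im2[70:310,200:440],None,fx=2.4,fy=2.4))
E
```

```text
(no output)
```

View pics/w.png

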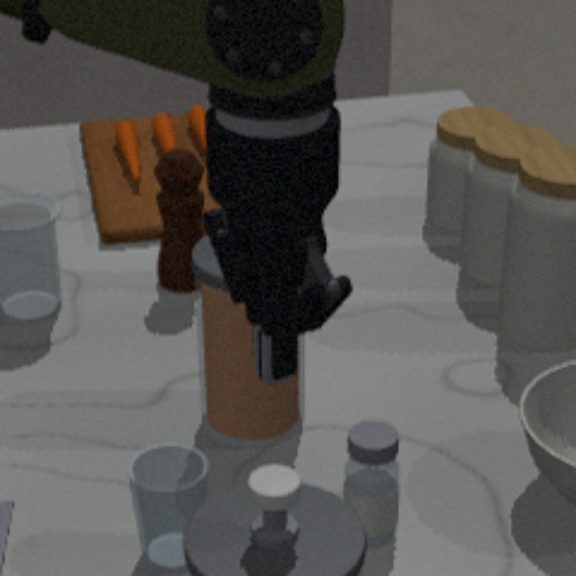

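The arm is clear of everything. The plunger is up at (275,482), and both jars are standing where they were. Handing in.

```bash
python3 -c "
from bench import arm
print(arm.finish_job())"
```

```text
the job is handed in; nothing more can be done
None
```

I gave the low jar's pump three full strokes, each to the stop and back up; the tall jar's pump was not pressed, both jars still stand in place, and the job was handed in at about 9 s (no verdict was returned).

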